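Find the loose attenuator on the test panel

ROBOT

A 6-joint arm with a two-finger parallel gripper is mounted at the origin on a cart in front of the work surface, level with it; the furniture and walls round the work are solid. World frame = base frame: x ahead of the robot, y to its left, z up, the work surface at z = 0. Lengths are in mm, angles in rad, forces in N, time in s.
With the tool pointing down it reaches from about 350 to 875 mm from the base axis. Payload 4.2 kg.
Tool frame: the origin (TCP) lies between the finger pads, 19 mm behind the fingertips; this is the grasp point; z points along the fingers, y is the line along which they close (so a half turn about z gives the same grasp; the last joint's range is limited). The gripper opens to 85 mm and grips with 20 to 120 N. Pads are 22 mm wide; open, the fingers measure 114 mm over their backs; the gripper's body (76 mm by 85 mm) begins 54 mm behind the grasp point. The pads swing forward as they close: fully open they stand 13 mm farther back than shut.
Start: joints at [-0.883, 0.385, 0.008, 0, -1.194, -0.259], TCP at [259.875, -568.388, 250.012] pointing down, gripper open.
Joint ranges: [-3.14, 3.14], [-1.21, 2.06], [-1.07, 1.41], [-3.16, 2.05], [-2.99, -0.16], [-3.1, 3.1]. Speed limits (rad/s): [2.79, 2.79, 3.14, 3.14, 3.14, 3.14].

INTERFACE

Orientations are given as a unit quaternion [x, y, z, w].
In Python, from bench import read_state, get_image, job_done gives the robot as it stands.
- The arm moves only by the tool play_rows, never from a script. Its argument "series" is a list of rows, each a list of 6 numbers: the shift along the world's x, y, z in mm, then the turn, a rotation vector about the world's x, y, z in units of 6 degrees (1.0 is 6 degrees). A call has 1 to 20 rows; each row shifts and turns the commanded pose from where the row before left it; what a row does not reach is not made up. A row lasts 1/12 s, in which the tool goes at most 41.7 mm and 7.16 degrees, less where a joint would pass 70% of its speed; a pose out of reach is approached as far as the arm can. A call is refused whole if a number of a shift passes 41.7 or a number of a turn 1, either way. A call with a gripper value outside its range is refused whole. "gripper" is the opening, from 0 (shut) to 1 (fully open), set as the call begins (left out, the last holds). The fingers move at their own pace and stop on an object; the grip force is fixed at half the most. Time passes only in rows, so rows that do not move let the fingers close. It gives the time, the measured TCP pose, the force, the opening and the grip force at its end, in the units of the state.
- read_state(): the state, without advancing time (a new reading comes with each control period).
- get_image(name): name is "scene" or "side" or "wrist"; returns a dict with "image" (480x640x3 uint8, red, green, blue), "fx", "fy", "cx", "cy" (pixels), "eye" and "rotation" of the camera in the world. Camera axes: x right, y down, z forward; pixel columns grow to the right and rows downward; lengths in mm; the calibration is good to about 2 mm. A picture is of the moment at which its call begins. There is no depth.
- job_done(): hands the job in; it is judged then, once.
The state is a dict: "clock": time; "joints": joint angles; "joint_vel": joint speeds; "joint_efforts": joint torques, N m; "position": TCP position; "ee_rot": TCP orientation; "contact_force": force on the tool from outside, world axes, zero at the start; "wrist_torque": the same for the moment, N m; "gripper_width": finger opening in mm; "grasp_force": force on a finger pad.
Only numpy, scipy, OpenCV 4.12 (cv2) and the standard library are available. Lean on these libraries where they do the work, as an engineer would, in place of code of your own. Each camera call takes 0.05 s, during which the arm holds its last target. There are 200 camera calls.

TASK

Working from left to right, gently rock each of the three attenuators on the sloping test panel sideways along the row (a nudge of about 5 mm from a finger, best not clamped between both) to feel whether it sits firmly in its socket. One is loose: after checking all three, pull it straight out, lower it into the red tray before letting go, and leave the two firm ones in their sockets. They are delicate, so never grip or push with more than 45 N, and leave the other things on the bench where they are.

Things in the scene. Friction and masses are not known exactly. Their poses are not given: they have to be found in the camera images.
- panel: fixed grey sheet-metal test panel, 350 mm wide (its y; +y is left), 125 mm deep (x, away from the robot), 90 mm high; origin on the bench under its middle. Its face slopes up away from the robot at 35 degrees: face normal (-0.574, 0, 0.819) in the panel's frame. Three dark finned cylindrical attenuators stand on it in a row along y, 100 mm apart, each along that normal in a brass socket
- left (a point): reference point on the axis of the left attenuator (largest y), 75 mm from the panel face along the normal and 29 mm below its upper end; fixed to the panel, with the panel's axes. Each attenuator is 32 mm thick, 77 mm long, about 160 g, may sag 3 degrees to the robot; below it an 18 mm spigot goes down through the 24 mm tall socket to the panel face
- middle (a point): the same point of the middle attenuator. Two of the three, in any places, fit firmly: they spring sideways (along y) with about 9 N for 4 mm at this point, at most 8 mm, and cannot be pulled out
- right (a point): the same point of the right attenuator (smallest y). One of the three, in any place, is loose: nudged by a finger it gives 6 mm or more each way along y at this point with under 2 N (clamped between both fingers it feels stiffer, so nudge it with the fingers a few mm apart from it), and it pulls out along the normal (free after 30 mm)
- tray: fixed open red tray, outside 190 mm (its x) by 140 mm (y), 28 mm high, walls and floor 4 mm; origin at the centre of its underside
- tape_roll: roll of beige tape lying flat, 94 mm across, 25 mm high; bystander; origin at the centre of its underside
- solder: green and white solder reel, 60 mm across, 29 mm high; bystander; origin at the centre of its underside
- driver: yellow-handled screwdriver, 152 mm long, 23 mm thick; bystander; origin at its middle underneath
- cutters: red-handled side cutters, 134 mm long, 20 mm thick; bystander; origin at their middle underneath

How it is judged (in metres and radians):
On the way, in this order (a step that is already met when the one before it is completed fails the run):
1. first, the left attenuator is rocked sideways: fingers touching something, TCP within 55 mm of its reference point and more than 1.5 mm to either side of it along the panel's y (distance between the grasp point and left below 0.055 m and contact force between the fingers and anything else above 0.3 N and (y of the grasp point in the frame of left above 0.0015 m or y of the grasp point in the frame of left below -0.0015 m)), for 0.1 s.
2. second, the middle attenuator is rocked sideways: fingers touching something, TCP within 55 mm of its reference point and more than 1.5 mm to either side of it along the panel's y (distance between the grasp point and middle below 0.055 m and contact force between the fingers and anything else above 0.3 N and (y of the grasp point in the frame of middle above 0.0015 m or y of the grasp point in the frame of middle below -0.0015 m)), for 0.1 s.
3. third, the right attenuator is rocked sideways: fingers touching something, TCP within 55 mm of its reference point and more than 1.5 mm to either side of it along the panel's y (distance between the grasp point and right below 0.055 m and contact force between the fingers and anything else above 0.3 N and (y of the grasp point in the frame of right above 0.0015 m or y of the grasp point in the frame of right below -0.0015 m)), for 0.1 s.
4. the loose one is lowered into the tray in the fingers (TCP within 90 mm of the tray's centre in plan and less than 120 mm above its underside, fingers touching something) (horizontal distance between the grasp point and tray below 0.09 m and z of the grasp point in the frame of tray below 0.12 m and contact force between the fingers and anything else above 1 N), for 0.1 s.
At the end, for the whole second after the job is handed in: the loose attenuator lies at rest in the red tray (the tray carries more than 1.1 N and less than 8 N), let go of; the two firm ones are still in their sockets (contact force between tray and anything else between 1.1 and 8 N); the robot touches nothing.
It fails at once if the fingers press or squeeze too hard: more than 100 N in all, summed over both fingers (45 N of grip on each and some rocking force stay below) (contact force between the fingers and anything else above 100 N).
It fails at once if the tape roll is moved more than 25 mm (distance of tape_roll from where it was at the start of the episode above 0.025 m).
It fails at once if the solder reel is moved more than 25 mm (distance of solder from where it was at the start of the episode above 0.025 m).
It fails at once if the screwdriver is moved more than 25 mm (distance of driver from where it was at the start of the episode above 0.025 m).
It fails at once if the side cutters are moved more than 25 mm (distance of cutters from where it was at the start of the episode above 0.025 m).
It also fails if it takes over 58 s, if anything falls off the work surface, if the arm or the gripper's body presses on something with over 40 N, if the wrist force passes 120 N, or if a joint passes its speed limit or range.

## Working session

There is one attempt and no reset: what is moved stays moved. The work goes in short steps, Python scripts to look and compute and a tool call to move; the robot and the scene stay as the last step left them, time stands still between calls to the robot, and variables do not carry over. Pictures are saved under pics/ and viewed, at most 14 in all, crops included, and the job is handed in when it is done.

Besides the shell and the picture viewer there is one more tool, called after "Call:" in YAML: its name, and indented under it one key for each argument. play_rows: Moves the arm, as the interface text tells. Its arguments: {"type":"object","properties":{"series":{"type":"array","items":{"type":"array","items":{"type":"number"}}},"gripper":{"type":"number"}},"required":["series"]}

```bash
mkdir -p pics
cat > h.py <<'E'
import numpy as np, cv2, pickle
from bench import read_state, get_image, job_done
def snap(n,f):
    d=get_image(n); cv2.imwrite(f'pics/{f}.png',cv2.cvtColor(np.asarray(d['image']),cv2.COLOR_RGB2BGR))
    pickle.dump(d,open(f'pics/{f}.pkl','wb')); return d
def ray(d,u,v):
    r=np.array(d['rotation']); 
    if r.shape!=(3,3):
        from scipy.spatial.transform import Rotation as R; r=R.from_quat(r).as_matrix()
    w=r@np.array([(u-d['cx'])/d['fx'],(v-d['cy'])/d['fy'],1]); return np.array(d['eye']),w/np.linalg.norm(w)
def tri(obs):
    A=0;b=0
    for d,u,v in obs:
        e,w=ray(d,u,v); P=np.eye(3)-np.outer(w,w); A=A+P; b=b+P@e
    x=np.linalg.solve(A,b); return x,[np.linalg.norm((np.eye(3)-np.outer(ray(d,u,v)[1],ray(d,u,v)[1]))@(x-ray(d,u,v)[0])) for d,u,v in obs]
def onz(d,u,v,z):
    e,w=ray(d,u,v); return e+w*(z-e[2])/w[2]
def load(f): return pickle.load(open(f'pics/{f}.pkl','rb'))
E
python3 - <<'E'
from h import *
a=snap('scene','s1');b=snap('side','d1')
for d in(a,b): print(d['eye'],d['rotation'],d['fx'])
print(read_state())
E
```

```text
[-67.59763661 610.9100951  713.04539039] [-0.33601512  0.81932391 -0.43154912  0.1719521 ] 438.2842786934628
[ 264.15112122 -989.12521737 1013.87739361] [ 0.90163174 -0.12115754  0.04908109 -0.41227672] 464.2631790065084
{'clock': 0.1, 'joints': array([-8.83434175e-01,  3.85476101e-01,  6.78322722e-03, -4.39523074e-04,
       -1.19395603e+00, -2.58610572e-01]), 'joint_vel': array([-0.00054289,  0.00043007,  0.00370236,  0.00028244,  0.00114736,
       -0.00127404]), 'joint_efforts': array([-3.39271473e-04, -3.93320274e+01,  1.88930047e+01,  4.19796467e+00,
       -2.59241373e-03,  6.04066770e-06]), 'position': array([ 259.67050155, -567.99181587,  249.04050611]), 'ee_rot': array([-2.12658249e-01,  9.77126179e-01,  9.17647432e-04, -2.40128292e-04]), 'contact_force': array([ 0.50724306, -0.03014854, -0.14788064]), 'wrist_torque': array([-0.04286927, -0.07724319,  0.01462653]), 'grasp_force': 0.0, 'gripper_width': 85.15660163171091}
```

View pics/s1.png

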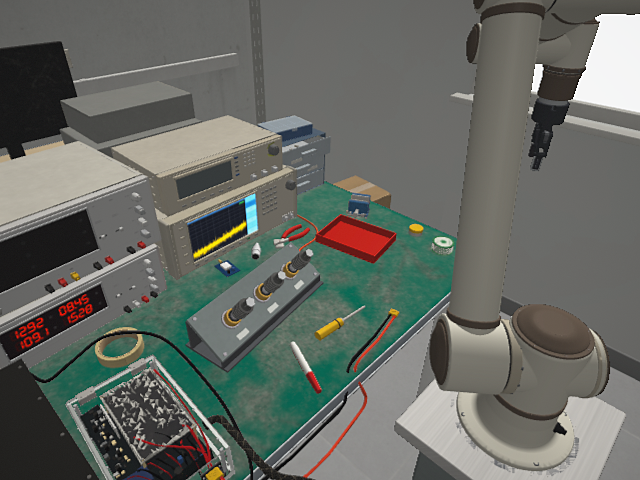

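View pics/d1.png

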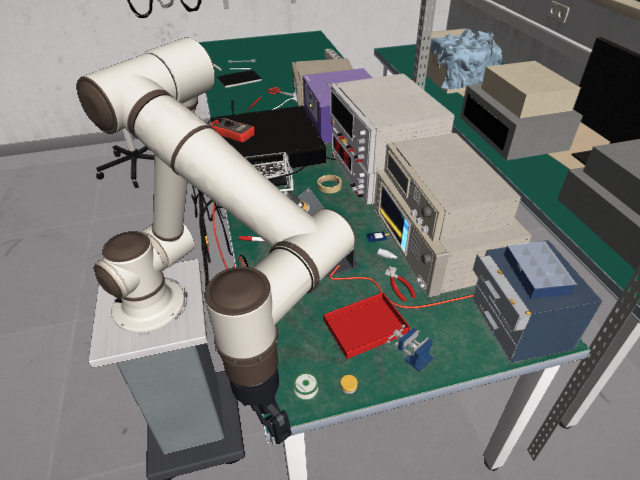

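The scene view shows the panel around (190–322, 250–368), the attenuators near (240,308), (270,287) and (300,262), and the tray around (357,238). In the side view the arm hides the panel.

Run:
```python
from h import *
a=load('s1'); b=load('d1')
i=cv2.imread('pics/s1.png')[205:385,175:415]; cv2.imwrite('pics/c1.png',cv2.resize(i,None,fx=3.3,fy=3.3,interpolation=cv2.INTER_CUBIC))
for p in [(222,368),(187,348),(322,280)]: print('panel',onz(a,*p,0))
for p in [(346,216),(396,235),(375,262),(317,237)]: print('tray rim',onz(a,*p,28))
for p in [(383,293),(420,331),(347,356),(323,312)]: print('tray rim side',onz(b,*p,28))
```

```text
panel [471.93397534 306.49505839   0.        ]
panel [568.80796314 326.87351413   0.        ]
panel [521.70686968 -45.68460825   0.        ]
tray rim [ 658.71353992 -299.2408938    28.        ]
tray rim [ 487.91188381 -319.60632132   28.        ]
tray rim [ 451.19602609 -172.880645     28.        ]
tray rim [ 640.86445589 -151.52480343   28.        ]
tray rim side [ 651.84517274 -163.50327861   28.        ]
tray rim side [ 697.89010394 -315.78876374   28.        ]
tray rim side [ 490.00547407 -338.84262229   28.        ]
tray rim side [ 468.97627113 -185.13930131   28.        ]
```

View pics/c1.png

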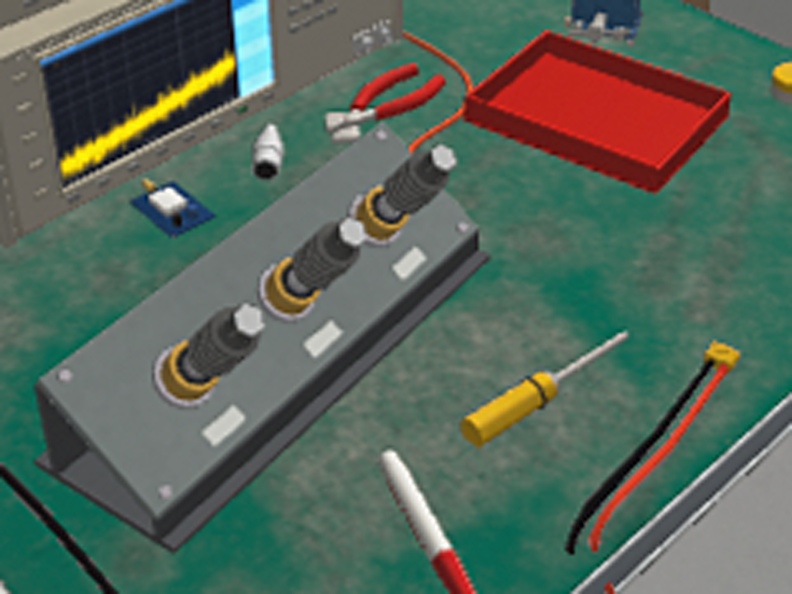

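The zoomed crop shows the panel's front bottom edge running from (227,371) to (323,283). The attenuator tips are at crop (250,319), (353,231) and (443,157).

Run:
```python
from h import *
from scipy.spatial.transform import Rotation as R
a=load('s1')
px=lambda u,v:(175+u/3.3,205+v/3.3)
A=onz(a,*px(173,548),0);B=onz(a,*px(490,257),0);print(A,B)
T=[onz(a,*px(*p),131) for p in [(250,319),(353,231),(443,157)]];print(T)
d=T[0]-T[2]; psi=np.arctan2(-d[0],d[1]);print(np.degrees(psi),np.linalg.norm(d), np.degrees(np.arctan2(-(A-B)[0],(A-B)[1])))
Rp=R.from_euler('z',psi); Rt=Rp*R.from_euler('y',-35,degrees=True)*R.from_matrix([[-1,0,0],[0,1,0],[0,0,-1]])
r=(Rt*R.from_quat(read_state()['ee_rot']).inv()).as_rotvec(degrees=True);print(r/6,Rp.apply([-.574,0,.819]))
for t in T: print('ref',t-29*Rp.apply([-.574,0,.819]))
```

```text
[457.7962322  303.44461814   0.        ] [511.04800081 -39.83149431   0.        ]
[array([466.76728823, 223.92469056, 131.        ]), array([485.52406721, 122.96100073, 131.        ]), array([502.17193517,  22.73489875, 131.        ])]
9.9805154235974 204.2812310383446 8.817899834836933
[ 1.71963636 -5.59106942 -2.35863842] [-0.56531351 -0.09948181  0.819     ]
ref [483.16138013 226.80966315 107.249     ]
ref [501.91815911 125.84597332 107.249     ]
ref [518.56602707  25.61987134 107.249     ]
```

Call:
play_rows:
  series:
    - [19,27,5,0,0,0]
    - [19,27,5,0,0,0]
    - [19,27,5,0,0,0]
    - [19,27,5,0,0,0]
    - [19,27,5,0,0,0]
    - [19,27,5,0,0,0]
    - [19,27,5,0,0,0]
    - [19,27,5,0,0,0]
    - [19,27,5,0,0,0]
    - [19,27,5,0,0,0]
  gripper: 0.6

```text
clock: 0.93
position: [450.3, -296.8, 299.9]
ee_rot: [-0.213, 0.977, 0.0, -0.0]
contact_force: [1.2, -1.1, -0.2]
gripper_width: 51.2
grasp_force: 0.0
```

Call:
play_rows:
  series:
    - [-2,30,0,0.17,-0.56,-0.24]
    - [-2,30,0,0.17,-0.56,-0.24]
    - [-2,30,0,0.17,-0.56,-0.24]
    - [-2,30,0,0.17,-0.56,-0.24]
    - [-2,30,0,0.17,-0.56,-0.24]
    - [-2,30,0,0.17,-0.56,-0.24]
    - [-2,30,0,0.17,-0.56,-0.24]
    - [-2,30,0,0.17,-0.56,-0.24]
    - [-2,30,0,0.17,-0.56,-0.24]
    - [-2,30,0,0.17,-0.56,-0.24]
    - [-2,30,0,0,0,0]
    - [-2,30,0,0,0,0]
    - [-2,30,0,0,0,0]
    - [-2,30,0,0,0,0]
    - [0,0,0,0,0,0]
    - [0,0,0,0,0,0]

```text
clock: 2.27
position: [423.6, 99.7, 299.6]
ee_rot: [-0.089, 0.956, 0.018, 0.279]
contact_force: [-1.1, 0.5, -0.2]
gripper_width: 51.0
grasp_force: 0.0
```

Run:
```python
from h import *
from scipy.spatial.transform import Rotation as R
snap('side','d2');snap('wrist','w2');s=read_state();print(s['position'],s['joints'],s['gripper_width'],s['contact_force']);print(R.from_quat(s['ee_rot']).as_matrix().round(3))
i=cv2.imread('pics/d2.png')[160:290,230:400]; w=cv2.imread('pics/w2.png')
i=cv2.resize(i,(784,600),interpolation=cv2.INTER_CUBIC)
cv2.imwrite('pics/c2.png',i)
```

```text
[423.86500624  98.30182068 299.77382087] [ 0.74069745 -0.25350251 -0.87998122  0.61637958 -0.54117795 -2.59955726] 51.23713127537851 [-0.62767672 -0.26130858  0.37711388]
[[-0.828 -0.176  0.531]
 [-0.157  0.984  0.082]
 [-0.538 -0.015 -0.843]]
```

View pics/c2.png

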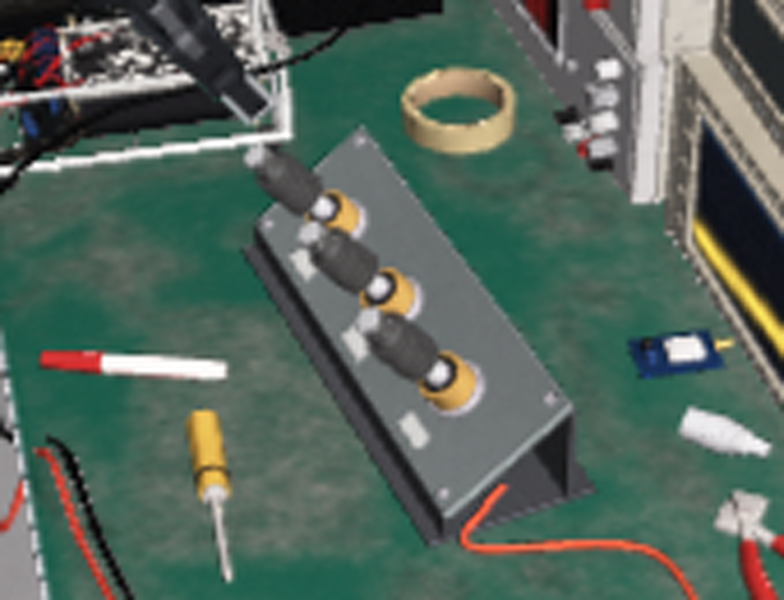

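View pics/w2.png

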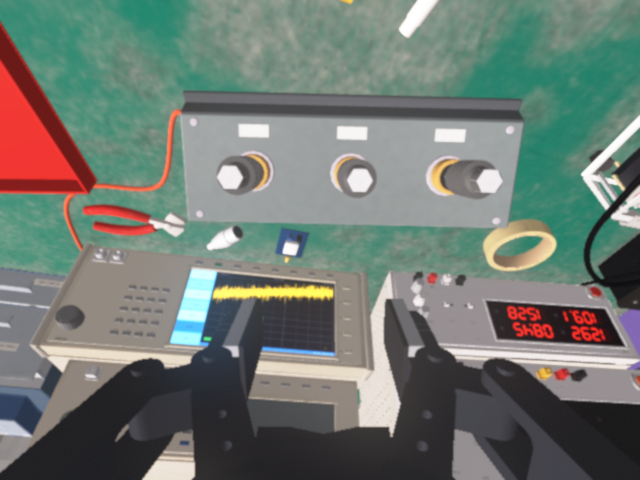

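The side crop shows the tips at (258,158), (313,235) and (371,321). The wrist view shows them at (489,181), (360,180) and (232,177), with the panel screws at (194,122), (510,130), (497,222) and (200,214).

Run:
```python
from h import *
from scipy.spatial.transform import Rotation as R
a=load('s1');b=load('d2');w=load('w2')
ps=lambda p:(175+p[0]/3.3,205+p[1]/3.3); pd=lambda p:(230+p[0]/4.612,160+p[1]/4.615)
pts=dict(tl=((250,319),(258,158),(489,181)),tm=((353,231),(313,235),(360,180)),tr=((443,157),(371,321),(232,177)),
lf=((166,491),(268,223),(510,130)),lb=((65,375),(362,142),(497,222)),rf=((463,228),(445,493),(194,122)),rb=((381,134),(551,399),(200,214)))
X={}
for k,(s,d,c) in pts.items():
    X[k],e=tri([(a,*ps(s)),(b,*pd(d)),(w,*c)]);print(k,X[k].round(1),np.round(e,1))
v=X['lf']+X['lb']-X['rf']-X['rb']; v/=np.linalg.norm(v); n=np.cross(X['lb']-X['lf'],-v)
n=np.cross(X['lb']+X['rb']-X['lf']-X['rf'],v); n/=np.linalg.norm(n)
c=(X['lf']+X['lb']+X['rf']+X['rb'])/4
psi=np.arctan2(-v[0],v[1]); print('c',c,'y',v,'n',n,np.degrees(psi))
Rp=R.from_euler('z',psi);nn=Rp.apply([-.5736,0,.8192]);yy=Rp.apply([0,1,0]);print('ideal n',nn,'y',yy)
for k in('tl','tm','tr'): print(k,'h',(X[k]-c)@nn,'y',(X[k]-c)@yy,'up',(X[k]-c)@np.cross(yy,nn),'ref',X[k]-29*nn)
Rt=Rp*R.from_euler('y',-35,degrees=True)*R.from_matrix([[-1,0,0],[0,1,0],[0,0,-1]])
print('turn',(Rt*R.from_quat(read_state()['ee_rot']).inv()).as_rotvec(degrees=True)/6)
```

```text
tl [457.3 231.4 140.9] [0.7 1.4 1.6]
tm [474.9 133.4 141.6] [1.2 1.3 1.8]
tr [491.1  35.6 141.5] [1.6 1.1 2. ]
lf [471.5 294.8  33.4] [0.3 0.4 0.5]
lb [548.9 307.5  85.9] [0.8 1.8 2.2]
rf [523.8 -20.6  31.7] [1.1 0.4 1.2]
rb [599.3  -8.4  86.6] [1.4 1.2 1.7]
c [535.87340712 143.32121999  59.40595327] y [-0.16052223  0.987031    0.00155744] n [-0.56214058 -0.09271847  0.82182799] 9.237220810153808
ideal n [-0.56616167 -0.09207566  0.8192    ] y [-0.16052242  0.98703219  0.        ]
tl h 103.12684844195903 y 99.51024819301105 up -5.19813034420661 ref [473.73552222 234.03328076 117.14041447]
tm h 102.77263060510344 y -0.013178775279746919 up -3.431039485801822 ref [491.34046501 136.06541355 117.86376615]
tr h 102.50107821969429 y -99.1543765295816 up -3.2711787422500778 ref [507.53782264  38.25587982 117.73302036]
turn [ 0.21035745 -0.38207263 -0.15137454]
```

Call:
play_rows:
  series:
    - [2,21.7,0,0.05,-0.1,-0.04]
    - [2,21.7,0,0.05,-0.1,-0.04]
    - [2,21.7,0,0.05,-0.1,-0.04]
    - [2,21.7,0,0.05,-0.1,-0.04]
    - [2,21.7,0,0,0,0]
    - [2,21.7,0,0,0,0]
    - [0,0,-15.4,0,0,0]
    - [0,0,-15.4,0,0,0]
    - [0,0,-15.4,0,0,0]
    - [0,0,-15.4,0,0,0]
    - [0,0,-15.4,0,0,0]
    - [0,0,-15.4,0,0,0]
    - [0,0,-15.4,0,0,0]
    - [0,0,-15.4,0,0,0]
    - [0,0,0,0,0,0]
    - [0,0,0,0,0,0]
    - [0,0,0,0,0,0]

```text
clock: 3.78
position: [450.3, 212.8, 225.7]
ee_rot: [-0.091, 0.96, 0.025, 0.263]
contact_force: [-0.2, -0.2, 0.5]
gripper_width: 51.1
grasp_force: 0.0
```

Run:
```python
from h import *
from scipy.spatial.transform import Rotation as R
s=read_state();print(s['position'],s['joints'],s['gripper_width'],s['contact_force'])
Rt=R.from_euler('z',9.24,degrees=True)*R.from_euler('y',-35,degrees=True)*R.from_matrix([[-1,0,0],[0,1,0],[0,0,-1]])
print('turn',(Rt*R.from_quat(s['ee_rot']).inv()).as_rotvec(degrees=True)/6)
snap('wrist','w3')
```

```text
[450.27218711 212.82969484 225.70019107] [ 0.76460736 -0.01191578 -0.95253056  1.04007253 -0.32674039 -3.09627695] 51.0509562131386 [-0.19592204 -0.1651218   0.50060488]
turn [ 0.12705094 -0.72546496 -0.26545509]
```

View pics/w3.png

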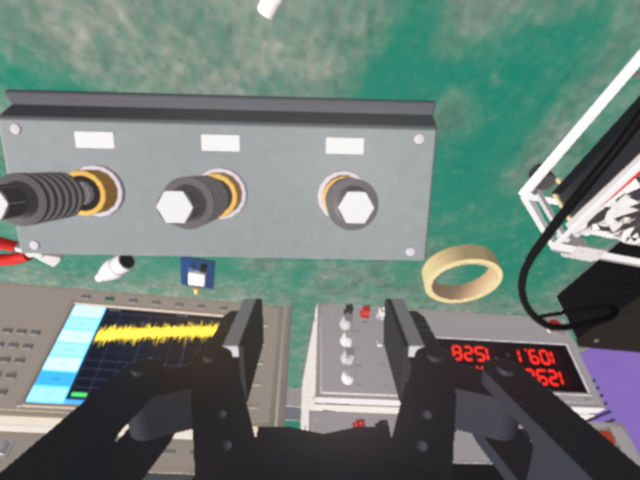

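The wrist view shows the left tip at (355,207), the middle at (175,207) and the right at (3,202). Joint 6 is close to its limit, so I'll take the equivalent grasp, half a turn about the tool axis.

Call:
play_rows:
  series:
    - [0,0,0,-0.65,-0.106,0.94]
    - [0,0,0,-0.65,-0.106,0.94]
    - [0,0,0,-0.65,-0.106,0.94]
    - [0,0,0,-0.65,-0.106,0.94]
    - [0,0,0,-0.65,-0.106,0.94]
    - [0,0,0,-0.65,-0.106,0.94]
    - [0,0,0,-0.65,-0.106,0.94]
    - [0,0,0,-0.65,-0.106,0.94]
    - [0,0,0,-0.65,-0.106,0.94]
    - [0,0,0,-0.65,-0.106,0.94]
    - [0,0,0,-0.65,-0.106,0.94]
    - [0,0,0,-0.65,-0.106,0.94]
    - [0,0,0,-0.65,-0.106,0.94]
    - [0,0,0,-0.65,-0.106,0.94]
    - [0,0,0,-0.65,-0.106,0.94]
    - [0,0,0,-0.65,-0.106,0.94]
    - [0,0,0,-0.65,-0.106,0.94]
    - [0,0,0,-0.65,-0.106,0.94]
    - [0,0,0,-0.65,-0.106,0.94]
    - [0,0,0,-0.65,-0.106,0.94]

```text
clock: 5.5
position: [449.9, 213.4, 226.1]
ee_rot: [0.908, -0.264, 0.307, -0.11]
contact_force: [0.5, -0.8, -0.1]
gripper_width: 51.1
grasp_force: 0.0
```

Call:
play_rows:
  series:
    - [0,0,0,-0.65,-0.106,0.94]
    - [0,0,0,-0.65,-0.106,0.94]
    - [0,0,0,-0.65,-0.106,0.94]
    - [0,0,0,-0.65,-0.106,0.94]
    - [0,0,0,-0.65,-0.106,0.94]
    - [0,0,0,-0.65,-0.106,0.94]
    - [0,0,0,0,0,0]

```text
clock: 6.08
position: [448.8, 215.9, 233.1]
ee_rot: [0.939, 0.077, 0.335, -0.015]
contact_force: [0.9, 0.4, -0.1]
gripper_width: 51.3
grasp_force: 0.0
```

```bash
cat >> h.py <<'E'
def where(flip=True):
    from scipy.spatial.transform import Rotation as R
    s=read_state(); Rp=R.from_euler('z',9.24,degrees=True)
    Rt=Rp*R.from_euler('y',-35,degrees=True)*R.from_matrix(np.diag([1,-1,-1]) if flip else np.diag([-1,1,-1]))
    print('pos',s['position'].round(1),'j',s['joints'].round(3),'w',s['gripper_width'].round(1),'F',s['contact_force'].round(2),'t',s['clock'])
    print('turn',((Rt*R.from_quat(s['ee_rot']).inv()).as_rotvec(degrees=True)/6).round(2))
    for k,p in dict(L=(477.4,235.1,120.8),M=(493.4,136.4,120.8),R=(509.5,37.7,120.8)).items():
        q=(Rp*R.from_euler('y',-35,degrees=True)).inv().apply(s['position']-np.array(p)); print(k,'up,y,n',q.round(1),'Fpanel',(Rp*R.from_euler('y',-35,degrees=True)).inv().apply(s['contact_force']).round(2))
E
python3 -c "
from h import *
where()"
```

```text
Traceback (most recent call last):
  File "h.py", line 23, in where
    print('pos',s['position'].round(1),'j',s['joints'].round(3),'w',s['gripper_width'].round(1),'F',s['contact_force'].round(2),'t',s['clock'])
                                                                    ^^^^^^^^^^^^^^^^^^^^^^^^
AttributeError: 'float' object has no attribute 'round'
```

```bash
sed -i "s/s\['gripper_width'\].round(1)/round(s['gripper_width'],1)/" h.py
python3 -c "
from h import *
where()"
```

```text
pos [448.8 215.9 233.1] j [ 0.393 -0.039 -1.031  2.052 -0.188 -0.661] w 51.3 F [ 0.87  0.44 -0.15] t 6.0833
turn [0.11 0.72 0.05]
L up,y,n [ 38.8 -14.4 110. ] Fpanel [ 0.68  0.29 -0.65]
M up,y,n [ 38.8  85.6 109.9] Fpanel [ 0.68  0.29 -0.65]
R up,y,n [ 38.8 185.6 109.9] Fpanel [ 0.68  0.29 -0.65]
```

```bash
cat > k.py <<'E'
from h import *
from scipy.spatial.transform import Rotation as R
from scipy.optimize import least_squares
from bench import read_state
s=read_state()
D=[([-8.83434175e-01,3.85476101e-01,6.78322722e-03,-4.4e-4,-1.19395603,-.25861],[259.67,-567.99,249.04],[-.212658,.977126,.00091765,-.00024]),
([0.74069745,-0.25350251,-0.87998122,0.61637958,-0.54117795,-2.59955726],[423.865,98.302,299.774],[-0.089,.956,.018,.279]),
([0.76460736,-0.01191578,-0.95253056,1.04007253,-0.32674039,-3.09627695],[450.27,212.83,225.70],[-.091,.96,.025,.263]),
([.393,-.039,-1.031,2.052,-.188,-.661],[448.8,215.9,233.1],[.939,.077,.335,-.015])]
ry=lambda t:R.from_euler('y',t); rz=lambda t:R.from_euler('z',t); rx=lambda t:R.from_euler('x',t)
# chain: Rz(q1) Ry(q2) Ry(-q3) [forearm along x] Rx(s4 q4) Ry(-q5) [tool z = x] Rx(s6 q6)
def fk(p,q,s4,s6,T0):
    a1,L1,L2,e,h,d,lat=p
    A=rz(q[0]);B=A*ry(q[1]);C=B*ry(-q[2]);E=C*rx(s4*q[3])*ry(-q[4])*rx(s6*q[5])
    x=A.apply([a1,lat,h])+B.apply([0,0,L1])+C.apply([L2,0,e])+E.apply([d,0,0])
    return x,E*T0
T0s=[R.from_matrix(np.array([[0,0,1],[0,1,0],[-1,0,0]]))*rz(k*np.pi/2) for k in range(4)]
def fit():
    best=None
    for s4 in(1,-1):
        for s6 in(1,-1):
            for k in range(4):
                f=lambda p:np.concatenate([np.r_[fk(p,q,s4,s6,T0s[k])[0]-x,100*(fk(p,q,s4,s6,T0s[k])[1].inv()*R.from_quat(o)).as_rotvec()] for q,x,o in D])
                r=least_squares(f,[0,400,400,0,200,200,0],x_scale=100)
                if best is None or r.cost<best[0]: best=(r.cost,r.x,s4,s6,k,r.fun)
    return best
E
python3 - <<'E'
from k import *
b=fit();print(b[0],b[1].round(1),b[2:5],b[5].round(1))
P=b[1];F=lambda q:fk(P,q,b[2],b[3],T0s[b[4]])
lo=np.array([-3.14,-1.21,-1.07,-3.16,-2.99,-3.1]);hi=np.array([3.14,2.06,1.41,2.05,-.16,3.1])
Rp=rz(np.radians(9.24)); n=Rp.apply([-.5736,0,.8192]);y=Rp.apply([0,1,0]);up=np.cross(y,n)
m=np.array([493.4,136.4,120.8])
rng=np.random.default_rng(0)
for flip in(0,1):
  Rt=Rp*ry(np.radians(-35))*R.from_matrix(np.diag([1,-1,-1]) if flip else np.diag([-1,1,-1]))
  for yo in(100,0,-100):
    for ho in(5,60):
      x=m+yo*y+ho*n-3*up; sols=[]
      for t in range(24):
        f=lambda q:np.r_[(F(q)[0]-x)/10,10*(Rt.inv()*F(q)[1]).as_rotvec()]
        q0=lo+(hi-lo)*rng.random(6)
        r=least_squares(f,q0,bounds=(lo,hi))
        if not any(np.abs(r.x-z[1]).max()<.1 for z in sols) : sols.append((r.cost,r.x))
      sols.sort(key=lambda z:z[0])
      for c,q in sols[:3]: 
        if c<.5: print(flip,yo,ho,round(c,3),q.round(2))
E
```

```text
16454.609261345802 [229.4 507.9 163.1  85.1 -17.6 206.9 -87.7] (-1, -1, 3) [ 5.520e+01  4.640e+01  1.580e+01  0.000e+00  0.000e+00  0.000e+00
 -4.510e+01  4.570e+01 -2.690e+01 -2.000e-01  1.000e-01 -3.000e-01
 -6.100e+00  1.250e+01  4.700e+00  0.000e+00 -1.000e-01  0.000e+00
  5.630e+01 -1.385e+02  6.400e+00 -1.000e-01 -0.000e+00 -1.000e-01]
0 100 5 0.212 [-2.82 -1.12  1.09 -3.06 -1.84 -1.68]
0 0 60 0.042 [-3.05 -1.14  0.64 -3.16 -2.32 -1.52]
1 100 5 0.212 [-2.82 -1.12  1.09 -3.06 -1.84  1.46]
1 100 60 0.094 [-2.8  -1.04  1.09 -3.04 -1.94  1.46]
1 0 5 0.031 [-3.05 -1.19  0.75 -3.16 -2.16  1.62]
1 0 60 0.042 [-3.05 -1.14  0.64 -3.16 -2.32  1.62]
1 0 60 0.077 [-3.06 -0.93  1.41 -3.16 -1.79  1.63]
```

```bash
python3 - <<'E'
t=open('k.py').read()
t=t.replace("a1,L1,L2,e,h,d,lat=p","a1,L1,L2,e,h,d,w=p").replace("[a1,lat,h]","[a1,0,h]").replace("+E.apply([d,0,0])","+(C*rx(s4*q[3])).apply([0,w,0])+E.apply([d,0,0])")
open('k.py','w').write(t)
E
cat > ik.py <<'E'
from k import *
b=fit();print(b[0],b[1].round(1),b[2:5],b[5].round(1)[[0,1,2,6,7,8,12,13,14,18,19,20]])
P=b[1];F=lambda q:fk(P,q,b[2],b[3],T0s[b[4]])
lo=np.array([-3.14,-1.21,-1.07,-3.16,-2.99,-3.1]);hi=np.array([3.14,2.06,1.41,2.05,-.16,3.1])
Rp=rz(np.radians(9.24)); n=Rp.apply([-.5736,0,.8192]);y=Rp.apply([0,1,0]);up=np.cross(y,n)
m=np.array([493.4,136.4,120.8])
rng=np.random.default_rng(0)
def go(x,Rt,N=24,k=4):
      sols=[]
      for t in range(N):
        f=lambda q:np.r_[(F(q)[0]-x)/10,10*(Rt.inv()*F(q)[1]).as_rotvec()]
        r=least_squares(f,lo+(hi-lo)*rng.random(6),bounds=(lo,hi))
        if not any(np.abs(r.x-z[1]).max()<.1 for z in sols) : sols.append((r.cost,r.x))
      sols.sort(key=lambda z:z[0])
      return [(round(c,3),q.round(2)) for c,q in sols[:k] if c<.5]
E
python3 - <<'E'
from ik import *
for flip in(0,1):
  Rt=Rp*ry(np.radians(-35))*R.from_matrix(np.diag([1,-1,-1]) if flip else np.diag([-1,1,-1]))
  for yo in(100,0,-100):
    for ho in(5,60):
      for c,q in go(m+yo*y+ho*n-3*up,Rt): print(flip,yo,ho,c,q)
E
```

```text
0.11482701995700066 [-2.000e-01  5.649e+02  4.220e+02 -1.000e-01  1.609e+02  2.792e+02
 -1.597e+02] (-1, -1, 3) [ 0.   0.   0.  -0.  -0.  -0.  -0.  -0.1 -0.1  0.   0.1  0.1]
0 100 5 0.13 [ 0.15  0.23 -0.85 -3.16 -0.16  1.59]
0 100 60 0.171 [ 0.43  0.08 -1.04  2.05 -0.2   2.42]
1 100 5 0.13 [ 0.15  0.23 -0.85 -3.16 -0.16 -1.55]
1 100 60 0.171 [ 0.43  0.08 -1.04  2.05 -0.2  -0.72]
```

Run:
```python
from ik import *
print('now',s['joints'].round(2))
for tilt in(0,15,22,28):
 for flip in(0,1):
  Rt=Rp*ry(np.radians(-tilt))*R.from_matrix(np.diag([1,-1,-1]) if flip else np.diag([-1,1,-1]))
  for yo in(100,0,-100):
    for ho in(5,70):
      for c,q in go(m+yo*y+ho*n-3*up,Rt,10,3): 
        if c<.01: print(tilt,flip,yo,ho,q)
```

```text
0.11482701995700066 [-2.000e-01  5.649e+02  4.220e+02 -1.000e-01  1.609e+02  2.792e+02
 -1.597e+02] (-1, -1, 3) [ 0.   0.   0.  -0.  -0.  -0.  -0.  -0.1 -0.1  0.   0.1  0.1]
now [ 0.39 -0.04 -1.03  2.05 -0.19 -0.66]
0 0 100 5 [ 0.77  0.35 -0.4  -0.   -0.82 -2.18]
0 0 100 70 [ 0.81  0.23 -0.42 -0.   -0.92 -2.22]
0 0 0 5 [ 0.59  0.32 -0.45 -0.   -0.8  -2.  ]
0 0 0 70 [ 0.63  0.19 -0.47 -0.   -0.91 -2.04]
0 0 -100 5 [ 0.39  0.32 -0.45 -0.   -0.8  -1.8 ]
0 0 -100 70 [ 0.41  0.19 -0.47 -0.   -0.91 -1.82]
0 1 100 5 [ 0.77  0.35 -0.4  -0.   -0.82  0.96]
0 1 100 70 [ 0.81  0.23 -0.42 -0.   -0.92  0.92]
0 1 0 5 [ 0.59  0.32 -0.45 -0.   -0.8   1.14]
0 1 0 70 [ 0.63  0.19 -0.47 -0.   -0.91  1.11]
0 1 -100 5 [ 0.39  0.32 -0.45 -0.   -0.8   1.34]
0 1 -100 70 [ 0.41  0.19 -0.47  0.   -0.91  1.32]
15 0 100 5 [ 0.83  0.26 -0.71  0.41 -0.42 -2.6 ]
15 0 100 70 [ 0.9   0.13 -0.7   0.33 -0.58 -2.57]
15 0 0 5 [ 0.64  0.23 -0.74  0.32 -0.39 -2.34]
15 0 0 70 [ 0.7   0.08 -0.73  0.26 -0.55 -2.31]
15 0 -100 5 [ 0.43  0.23 -0.69  0.18 -0.4  -1.99]
15 0 -100 70 [ 0.46  0.08 -0.69  0.14 -0.55 -1.98]
15 1 100 5 [ 0.83  0.26 -0.71  0.41 -0.42  0.54]
15 1 100 70 [ 0.9   0.13 -0.7   0.33 -0.58  0.57]
15 1 0 5 [ 0.64  0.23 -0.74  0.32 -0.39  0.8 ]
15 1 0 70 [ 0.7   0.08 -0.73  0.26 -0.55  0.83]
15 1 -100 5 [ 0.43  0.23 -0.69  0.18 -0.4   1.15]
15 1 -100 70 [ 0.46  0.08 -0.69  0.14 -0.55  1.16]
22 0 100 5 [ 0.64  0.22 -0.96  1.29 -0.18  2.98]
22 0 100 70 [ 0.88  0.09 -0.88  0.69 -0.4  -2.91]
22 0 0 70 [ 0.68  0.04 -0.91  0.59 -0.34 -2.62]
22 0 -100 70 [ 0.47  0.04 -0.84  0.34 -0.35 -2.17]
22 1 100 5 [ 0.64  0.22 -0.96  1.29 -0.18 -0.16]
22 1 100 70 [ 0.88  0.09 -0.88  0.69 -0.4   0.23]
22 1 0 70 [ 0.68  0.04 -0.91  0.59 -0.34  0.52]
22 1 -100 70 [ 0.47  0.04 -0.84  0.34 -0.35  0.97]
28 0 100 70 [ 0.68  0.06 -1.03  1.37 -0.24  2.88]
28 1 100 70 [ 0.68  0.06 -1.03  1.37 -0.24 -0.26]
```

```bash
sed -i "s/Rt=Rp\*R.from_euler('y',-35/Rt=Rp*R.from_euler('y',-10/" h.py; python3 -c "
from h import *
where()"
```

```text
pos [448.8 215.9 233.1] j [ 0.393 -0.039 -1.031  2.052 -0.188 -0.661] w 51.3 F [ 0.87  0.44 -0.15] t 6.0833
turn [-0.55  4.84  0.  ]
L up,y,n [ 38.8 -14.4 110. ] Fpanel [ 0.68  0.29 -0.65]
M up,y,n [ 38.8  85.6 109.9] Fpanel [ 0.68  0.29 -0.65]
R up,y,n [ 38.8 185.6 109.9] Fpanel [ 0.68  0.29 -0.65]
```

Call:
play_rows:
  series:
    - [0,0,0,-0.055,0.484,0]
    - [0,0,0,-0.055,0.484,0]
    - [0,0,0,-0.055,0.484,0]
    - [0,0,0,-0.055,0.484,0]
    - [0,0,0,-0.055,0.484,0]
    - [0,0,0,-0.055,0.484,0]
    - [0,0,0,-0.055,0.484,0]
    - [0,0,0,-0.055,0.484,0]
    - [0,0,0,-0.055,0.484,0]
    - [0,0,0,-0.055,0.484,0]
    - [0,0,0,0,0,0]
    - [0,0,0,0,0,0]

```text
clock: 7.08
position: [463.4, 217.2, 245.8]
ee_rot: [0.982, 0.073, 0.174, -0.009]
contact_force: [0.3, -0.5, -0.5]
gripper_width: 51.1
grasp_force: 0.0
```

```bash
python3 -c "
from h import *
where()"
```

```text
pos [463.4 217.2 245.8] j [ 0.867  0.05  -0.624  0.382 -0.67   0.578] w 51.1 F [ 0.26 -0.51 -0.47] t 7.0833
turn [-0.18  1.66  0.13]
L up,y,n [ 58.  -15.4 112. ] Fpanel [-0.13 -0.55 -0.49]
M up,y,n [ 58.1  84.6 112. ] Fpanel [-0.13 -0.55 -0.49]
R up,y,n [ 58.1 184.6 112. ] Fpanel [-0.13 -0.55 -0.49]
```

Call:
play_rows:
  series:
    - [2.2,4.2,0,-0.05,0.42,0.03]
    - [2.2,4.2,0,-0.05,0.42,0.03]
    - [2.2,4.3,0,-0.05,0.42,0.03]
    - [2.2,4.3,0,-0.05,0.42,0.03]
    - [0,0,-15,0,0,0]
    - [0,0,-15,0,0,0]
    - [0,0,-15,0,0,0]
    - [0,0,-15,0,0,0]
    - [0,0,0,0,0,0]
    - [0,0,0,0,0,0]

```text
clock: 7.92
position: [471.1, 232.2, 184.7]
ee_rot: [0.993, 0.081, 0.084, -0.004]
contact_force: [-0.4, -0.2, 0.2]
gripper_width: 51.3
grasp_force: 0.0
```

```bash
python3 -c "
from h import *
where();snap('wrist','w4')"
```

```text
pos [471.1 232.2 184.7] j [ 0.824  0.208 -0.497  0.16  -0.742  0.798] w 51.3 F [-0.36 -0.24  0.21] t 7.9167
turn [ 0.06 -0.04 -0.  ]
L up,y,n [31.2 -1.8 56.1] Fpanel [-0.2  -0.18  0.4 ]
M up,y,n [31.2 98.2 56.1] Fpanel [-0.2  -0.18  0.4 ]
R up,y,n [ 31.2 198.2  56.1] Fpanel [-0.2  -0.18  0.4 ]
```

View pics/w4.png

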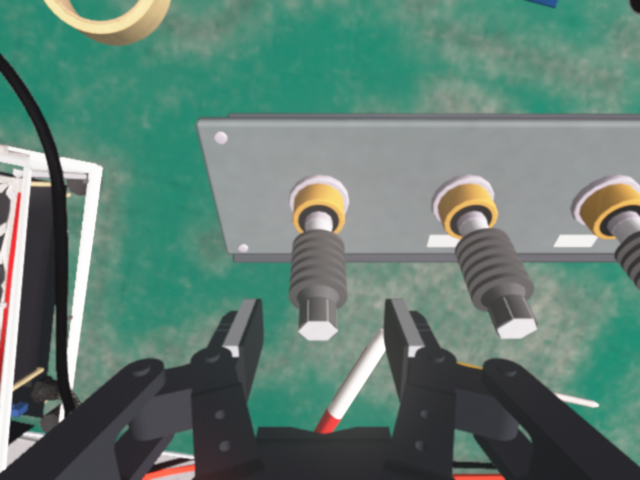

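The left attenuator is centred between the open fingers, with its tip at (318,328). Next I'll lower over it and nudge.

Call:
play_rows:
  series:
    - [0.2,0.4,-12.3,0,0,0]
    - [0.2,0.4,-12.3,0,0,0]
    - [0.2,0.4,-12.3,0,0,0]
    - [0.2,0.4,-12.3,0,0,0]
    - [0.2,0.4,-12.3,0,0,0]
    - [0,0,0,0,0,0]
    - [0,0,0,0,0,0]

```text
clock: 8.55
position: [473.0, 235.5, 124.6]
ee_rot: [0.993, 0.081, 0.085, -0.005]
contact_force: [-0.3, 0.1, -0.4]
gripper_width: 51.5
grasp_force: 0.0
```

Call:
play_rows:
  series:
    - [-0.32,2,0,0,0,0]
    - [-0.32,2,0,0,0,0]
    - [-0.32,2,0,0,0,0]
    - [-0.32,2,0,0,0,0]
    - [-0.32,2,0,0,0,0]
    - [-0.32,2,0,0,0,0]
    - [-0.32,2,0,0,0,0]
    - [0,0,0,0,0,0]
    - [0,0,0,0,0,0]
    - [0,0,0,0,0,0]

```text
clock: 9.38
position: [470.6, 249.5, 123.9]
ee_rot: [0.993, 0.081, 0.085, -0.005]
contact_force: [-0.3, 0.2, -0.6]
gripper_width: 51.3
grasp_force: 0.0
```

```bash
python3 -c "
from h import *
where()"
```

```text
pos [470.6 249.5 123.9] j [ 0.846  0.298 -0.571  0.201 -0.579  0.725] w 51.3 F [-0.34  0.24 -0.58] t 9.3833
turn [ 0.03 -0.03 -0.01]
L up,y,n [-1.9 15.3  5.1] Fpanel [-0.57  0.29 -0.3 ]
M up,y,n [ -1.8 115.3   5. ] Fpanel [-0.57  0.29 -0.3 ]
R up,y,n [ -1.9 215.3   5.1] Fpanel [-0.57  0.29 -0.3 ]
```

Call:
play_rows:
  series:
    - [-0.32,2,0,0,0,0]
    - [0,0,0,0,0,0]
    - [0,0,0,0,0,0]
    - [0,0,0,0,0,0]

```text
clock: 9.72
position: [470.2, 251.5, 123.9]
ee_rot: [0.993, 0.081, 0.085, -0.005]
contact_force: [0.3, -0.4, -0.8]
gripper_width: 51.2
grasp_force: 0.0
```

```bash
python3 -c "
from h import *
where();snap('wrist','w5')"
```

```text
pos [470.2 251.5 123.9] j [ 0.85   0.299 -0.57   0.202 -0.58   0.722] w 51.2 F [ 0.3  -0.44 -0.77] t 9.7167
turn [ 0.03 -0.03 -0.01]
L up,y,n [-1.9 17.3  5.1] Fpanel [-0.26 -0.49 -0.76]
M up,y,n [ -1.8 117.3   5.1] Fpanel [-0.26 -0.49 -0.76]
R up,y,n [ -1.9 217.3   5.1] Fpanel [-0.26 -0.49 -0.76]
```

View pics/w5.png

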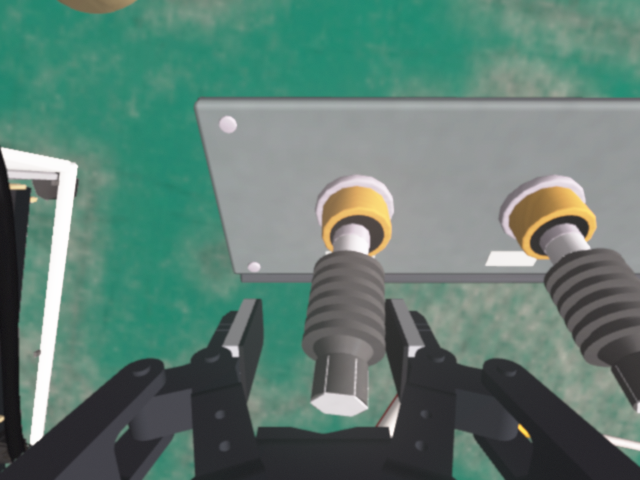

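The attenuator leans with the right-hand finger touching it at (388,330), and the force is only about 0.5 N, so the left one looks loose. A slightly further push will confirm solid contact.

Call:
play_rows:
  series:
    - [-0.32,2,0,0,0,0]
    - [0,0,0,0,0,0]
    - [0,0,0,0,0,0]

```text
clock: 10.02
position: [469.8, 253.3, 123.9]
ee_rot: [0.993, 0.081, 0.085, -0.005]
contact_force: [-0.6, -2.0, 0.7]
gripper_width: 50.9
grasp_force: 0.4
```

Call:
play_rows:
  series:
    - [-0.16,1,0,0,0,0]
    - [0,0,0,0,0,0]
    - [0,0,0,0,0,0]

```text
clock: 10.27
position: [469.6, 254.2, 123.9]
ee_rot: [0.993, 0.081, 0.085, -0.005]
contact_force: [-1.5, -0.9, 0.8]
gripper_width: 51.0
grasp_force: 0.8
```

Call:
play_rows:
  series:
    - [-0.16,1,0,0,0,0]
    - [0,0,0,0,0,0]
    - [0,0,0,0,0,0]

```text
clock: 10.52
position: [469.6, 255.5, 123.9]
ee_rot: [0.993, 0.081, 0.085, -0.006]
contact_force: [-1.0, -1.3, 0.9]
gripper_width: 51.3
grasp_force: 0.5
```

The left one is loose: it gives several millimetres at 1–2 N. Next is the middle one.

Call:
play_rows:
  series:
    - [0.8,-5.2,0,0,0,0]
    - [0.8,-5.2,0,0,0,0]
    - [0.8,-5.2,0,0,0,0]
    - [0.9,-5.1,0,0,0,0]
    - [0,0,0,0,0,0]
    - [0,0,16,0,0,0]
    - [0,0,16,0,0,0]
    - [0,0,16,0,0,0]
    - [0,0,16,0,0,0]
    - [2.7,-16.5,0,0,0,0]
    - [2.7,-16.5,0,0,0,0]
    - [2.7,-16.5,0,0,0,0]
    - [2.7,-16.4,0,0,0,0]
    - [2.7,-16.4,0,0,0,0]
    - [2.7,-16.4,0,0,0,0]
    - [0,0,0,0,0,0]
    - [0,0,0,0,0,0]

```text
clock: 11.93
position: [489.2, 135.4, 188.0]
ee_rot: [0.993, 0.08, 0.085, -0.005]
contact_force: [-0.1, 0.7, 0.5]
gripper_width: 51.2
grasp_force: 0.0
```

```bash
python3 -c "
from h import *
where()"
```

```text
pos [489.2 135.4 188. ] j [ 0.634  0.17  -0.522  0.12  -0.731  1.014] w 51.2 F [-0.14  0.66  0.5 ] t 11.9333
turn [ 0.03 -0.03  0.  ]
L up,y,n [  35.  -100.3   57.5] Fpanel [0.26 0.67 0.43]
M up,y,n [35.1 -0.3 57.5] Fpanel [0.26 0.67 0.43]
R up,y,n [35.  99.7 57.5] Fpanel [0.26 0.67 0.43]
```

Call:
play_rows:
  series:
    - [0,0,-16,0,0,0]
    - [0,0,-16,0,0,0]
    - [0,0,-16,0,0,0]
    - [0,0,-16,0,0,0]
    - [0,0,0,0,0,0]
    - [-0.32,2,0,0,0,0]
    - [-0.32,2,0,0,0,0]
    - [-0.32,2,0,0,0,0]
    - [-0.32,2,0,0,0,0]
    - [-0.32,2,0,0,0,0]
    - [-0.32,2,0,0,0,0]
    - [0,0,0,0,0,0]
    - [0,0,0,0,0,0]

```text
clock: 13.02
position: [487.2, 147.5, 124.3]
ee_rot: [0.993, 0.081, 0.085, -0.005]
contact_force: [1.6, -4.5, 3.7]
gripper_width: 51.3
grasp_force: 2.3
```

Call:
play_rows:
  series:
    - [-0.32,2,0,0,0,0]
    - [0,0,0,0,0,0]
    - [0,0,0,0,0,0]

```text
clock: 13.27
position: [486.7, 148.7, 124.2]
ee_rot: [0.993, 0.081, 0.084, -0.004]
contact_force: [1.3, -7.8, 4.6]
gripper_width: 51.4
grasp_force: 4.0
```

Call:
play_rows:
  series:
    - [-0.16,1,0,0,0,0]
    - [0,0,0,0,0,0]
    - [0,0,0,0,0,0]

```text
clock: 13.52
position: [486.6, 149.3, 124.3]
ee_rot: [0.993, 0.081, 0.084, -0.004]
contact_force: [1.7, -9.2, 5.4]
gripper_width: 51.6
grasp_force: 4.8
```

The middle one is firm: 9 N at about 4 mm. Now the right one.

Call:
play_rows:
  series:
    - [0.8,-5,0,0,0,0]
    - [0.8,-5,0,0,0,0]
    - [0.8,-4.8,0,0,0,0]
    - [0,0,0,0,0,0]
    - [0,0,16,0,0,0]
    - [0,0,16,0,0,0]
    - [0,0,16,0,0,0]
    - [0,0,16,0,0,0]
    - [2.7,-16.5,0,0,0,0]
    - [2.7,-16.5,0,0,0,0]
    - [2.7,-16.5,0,0,0,0]
    - [2.7,-16.4,0,0,0,0]
    - [2.7,-16.4,0,0,0,0]
    - [2.7,-16.4,0,0,0,0]
    - [0,0,0,0,0,0]
    - [0,0,0,0,0,0]

```text
clock: 14.85
position: [505.4, 37.2, 187.8]
ee_rot: [0.993, 0.08, 0.085, -0.006]
contact_force: [0.4, -0.3, 0.4]
gripper_width: 51.1
grasp_force: 0.0
```

```bash
python3 -c "
from h import *
where()"
```

```text
pos [505.4  37.2 187.8] j [ 0.42   0.168 -0.506  0.069 -0.733  1.264] w 51.1 F [ 0.38 -0.25  0.38] t 14.85
turn [ 0.03 -0.03  0.  ]
L up,y,n [  35.1 -199.8   57.3] Fpanel [ 0.49 -0.31  0.12]
M up,y,n [ 35.1 -99.8  57.2] Fpanel [ 0.49 -0.31  0.12]
R up,y,n [35.1  0.2 57.2] Fpanel [ 0.49 -0.31  0.12]
```

Call:
play_rows:
  series:
    - [0,0,-16,0,0,0]
    - [0,0,-16,0,0,0]
    - [0,0,-16,0,0,0]
    - [0,0,-16,0,0,0]
    - [0,0,0,0,0,0]
    - [-0.32,2,0,0,0,0]
    - [-0.32,2,0,0,0,0]
    - [-0.32,2,0,0,0,0]
    - [-0.32,2,0,0,0,0]
    - [-0.32,2,0,0,0,0]
    - [-0.32,2,0,0,0,0]
    - [0,0,0,0,0,0]
    - [0,0,0,0,0,0]

```text
clock: 15.93
position: [503.7, 49.1, 124.8]
ee_rot: [0.993, 0.081, 0.085, -0.005]
contact_force: [0.9, -5.1, 3.6]
gripper_width: 51.1
grasp_force: 2.6
```

Call:
play_rows:
  series:
    - [-0.32,2,0,0,0,0]
    - [0,0,0,0,0,0]
    - [0,0,0,0,0,0]

```text
clock: 16.18
position: [503.3, 50.3, 124.9]
ee_rot: [0.993, 0.081, 0.085, -0.005]
contact_force: [1.7, -7.9, 5.0]
gripper_width: 51.8
grasp_force: 4.3
```

Call:
play_rows:
  series:
    - [-0.16,1,0,0,0,0]
    - [0,0,0,0,0,0]
    - [0,0,0,0,0,0]

```text
clock: 16.43
position: [503.2, 50.9, 125.0]
ee_rot: [0.993, 0.081, 0.085, -0.004]
contact_force: [1.4, -10.3, 5.0]
gripper_width: 51.2
grasp_force: 5.2
```

The right one is firm too, so the left is the loose one. I'll go back to it.

Call:
play_rows:
  series:
    - [0.8,-5,0,0,0,0]
    - [0.8,-5,0,0,0,0]
    - [0.8,-5,0,0,0,0]
    - [0,0,0,0,0,0]
    - [0,0,16,0,0,0]
    - [0,0,16,0,0,0]
    - [0,0,16,0,0,0]
    - [0,0,16,0,0,0]
    - [-3.2,19.8,0,0,0,0]
    - [-3.2,19.8,0,0,0,0]
    - [-3.2,19.8,0,0,0,0]
    - [-3.2,19.8,0,0,0,0]
    - [-3.2,19.8,0,0,0,0]
    - [-3.2,19.8,0,0,0,0]
    - [-3.2,19.8,0,0,0,0]
    - [-3.2,19.8,0,0,0,0]
    - [-3.2,19.8,0,0,0,0]
    - [-3.2,19.8,0,0,0,0]
    - [0,0,0,0,0,0]
    - [0,0,0,0,0,0]

```text
clock: 18.1
position: [472.9, 236.3, 187.6]
ee_rot: [0.993, 0.082, 0.085, -0.005]
contact_force: [-0.4, -0.6, 0.5]
gripper_width: 50.9
grasp_force: 0.0
```

```bash
python3 -c "
from h import *
where();snap('wrist','w6')"
```

```text
pos [472.9 236.3 187.6] j [ 0.826  0.209 -0.484  0.157 -0.75   0.802] w 50.9 F [-0.43 -0.63  0.54] t 18.1
turn [ 0.04 -0.04 -0.03]
L up,y,n [34.8  2.  57.1] Fpanel [-0.12 -0.56  0.75]
M up,y,n [ 34.9 101.9  57.1] Fpanel [-0.12 -0.56  0.75]
R up,y,n [ 34.9 201.9  57.1] Fpanel [-0.12 -0.56  0.75]
```

View pics/w6.png

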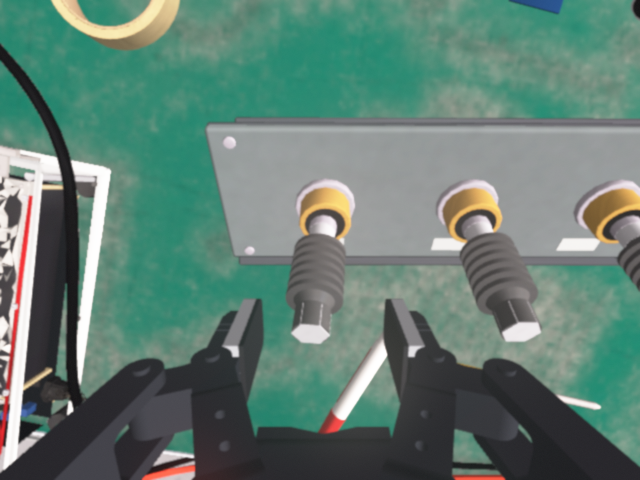

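The left attenuator has stayed leaning about 5 mm to +y, with its tip at (311,330). I'll centre on that, lower, and close in small steps while watching the grip force.

Call:
play_rows:
  series:
    - [-0.5,3,0,0,0,0]
    - [0,0,-16,0,0,0]
    - [0,0,-16,0,0,0]
    - [0,0,-16,0,0,0]
    - [0,0,-16,0,0,0]
    - [0,0,-2,0,0,0]
    - [0,0,0,0,0,0]

```text
clock: 18.73
position: [472.5, 237.4, 121.1]
ee_rot: [0.993, 0.081, 0.084, -0.005]
contact_force: [-0.3, -0.5, 0.7]
gripper_width: 51.2
grasp_force: 0.0
```

Call:
play_rows:
  series:
    - [0,0,0,0,0,0]
    - [0,0,0,0,0,0]
    - [0,0,0,0,0,0]
    - [0,0,0,0,0,0]
    - [0,0,0,0,0,0]
  gripper: 0.4

```text
clock: 19.15
position: [473.1, 238.8, 122.6]
ee_rot: [0.993, 0.081, 0.086, -0.006]
contact_force: [0.5, -0.0, 1.0]
gripper_width: 34.2
grasp_force: 0.1
```

Call:
play_rows:
  series:
    - [0,0,0,0,0,0]
    - [0,0,0,0,0,0]
    - [0,0,0,0,0,0]
  gripper: 0.37

```text
clock: 19.4
position: [472.9, 238.2, 122.4]
ee_rot: [0.993, 0.081, 0.085, -0.005]
contact_force: [-0.0, -1.9, 4.4]
gripper_width: 32.0
grasp_force: 18.7
```

Call:
play_rows:
  series:
    - [0,0,0,0,0,0]
    - [0,0,0,0,0,0]
    - [0,0,0,0,0,0]
  gripper: 0.36

```text
clock: 19.65
position: [472.9, 238.1, 122.4]
ee_rot: [0.993, 0.081, 0.085, -0.005]
contact_force: [-0.2, -3.5, 5.4]
gripper_width: 31.5
grasp_force: 33.9
```

Call:
play_rows:
  series:
    - [-1.7,-0.28,2.46,0,0,0]
    - [-2.83,-0.46,4.1,0,0,0]
    - [-2.83,-0.46,4.1,0,0,0]
    - [-2.83,-0.46,4.1,0,0,0]
    - [-2.83,-0.46,4.1,0,0,0]
    - [0,0,0,0,0,0]

```text
clock: 20.15
position: [459.1, 236.4, 141.6]
ee_rot: [0.993, 0.081, 0.085, -0.006]
contact_force: [0.1, 0.1, -2.1]
gripper_width: 31.5
grasp_force: 30.1
```

Call:
play_rows:
  series:
    - [-2.83,-0.46,4.1,0,0,0]
    - [-2.83,-0.46,4.1,0,0,0]
    - [-2.83,-0.46,4.1,0,0,0]
    - [-2.83,-0.46,4.1,0,0,0]
    - [-2.83,-0.46,4.1,0,0,0]
    - [-2.83,-0.46,4.1,0,0,0]
    - [-2.83,-0.46,4.1,0,0,0]
    - [-2.83,-0.46,4.1,0,0,0]
    - [0,0,0,0,0,0]

```text
clock: 20.9
position: [437.0, 232.9, 174.6]
ee_rot: [0.993, 0.081, 0.086, -0.006]
contact_force: [-0.1, -0.7, -1.5]
gripper_width: 31.7
grasp_force: 30.1
```

```bash
python3 -c "
from h import *
where();snap('side','d7')
i=cv2.imread('pics/d7.png')[150:380,220:500];cv2.imwrite('pics/c7.png',cv2.resize(i,(728,598)))
"
```

```text
pos [437.  232.9 174.6] j [ 0.881  0.169 -0.584  0.179 -0.696  0.722] w 31.7 F [-0.12 -0.7  -1.49] t 20.9
turn [ 0.02 -0.02 -0.02]
L up,y,n [-2.1  4.3 67.2] Fpanel [-1.05 -0.67 -1.09]
M up,y,n [ -2.  104.3  67.1] Fpanel [-1.05 -0.67 -1.09]
R up,y,n [ -2.1 204.3  67.2] Fpanel [-1.05 -0.67 -1.09]
```

View pics/c7.png

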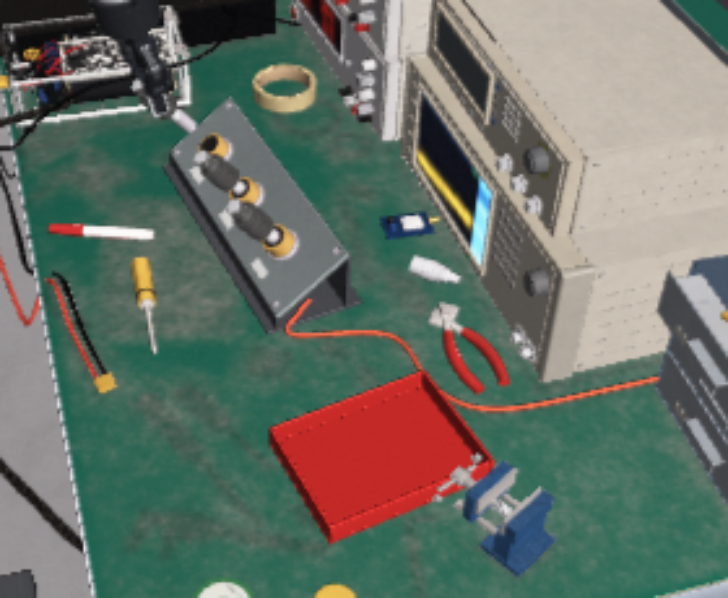

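The left attenuator is out and hanging in the fingers, near crop (185,120). The tray centre is near crop (382,455) and the tray is empty, though a small vise rod overhangs its far right corner. Next I'll lift and carry the attenuator across.

Call:
play_rows:
  series:
    - [0,0,15,0,0,0]
    - [0,0,15,0,0,0]
    - [0,0,15,0,0,0]
    - [0,0,15,0,0,0]
    - [0,0,15,0,0,0]
    - [0,0,15,0,0,0]
    - [0,0,15,0,0,0]
    - [0,0,15,0,0,0]
    - [0,0,0,0,0,0]

```text
clock: 21.7
position: [438.4, 233.8, 296.6]
ee_rot: [0.993, 0.081, 0.088, -0.007]
contact_force: [-0.8, 0.5, -0.6]
gripper_width: 31.4
grasp_force: 29.5
```

Call:
play_rows:
  series:
    - [3,-12,0,0,0,0]
    - [6.2,-26,0,0,0,0]
    - [6.2,-26,0,0,0,0]
    - [6.2,-26,0,0,0,0]
    - [6.2,-26,0,0,0,0]
    - [6.2,-26,0,0,0,0]
    - [6.2,-26,0,0,0,0]
    - [6.2,-26,0,0,0,0]
    - [6.2,-26,0,0,0,0]
    - [6.2,-26,0,0,0,0]
    - [6.2,-26,0,0,0,0]
    - [6.2,-26,0,0,0,0]
    - [6.2,-26,0,0,0,0]
    - [6.2,-26,0,0,0,0]
    - [6.2,-26,0,0,0,0]
    - [6.2,-26,0,0,0,0]
    - [6.2,-26,0,0,0,0]
    - [6.2,-26,0,0,0,0]
    - [4,-18,0,0,0,0]
    - [0,0,0,0,0,0]

```text
clock: 23.37
position: [549.7, -242.2, 291.2]
ee_rot: [0.993, 0.079, 0.084, -0.005]
contact_force: [0.7, 0.1, -2.1]
gripper_width: 31.5
grasp_force: 29.4
```

```bash
python3 -c "
from h import *
where()
b=load('d7')
p=[onz(b,220+u/2.6,150+v/2.6,28)[:2].round(1) for u,v in [(272,432),(422,378),(492,462),(332,540)]];print(p,np.mean(p,0))"
```

```text
pos [ 549.7 -242.2  291.2] j [-0.171  0.253 -0.067 -0.058 -1.092  1.923] w 31.5 F [ 0.73  0.1  -2.13] t 23.3667
turn [ 0.03 -0.06  0.03]
L up,y,n [  93.4 -482.7  142.6] Fpanel [-0.62 -0.02 -2.17]
M up,y,n [  93.4 -382.8  142.5] Fpanel [-0.62 -0.02 -2.17]
R up,y,n [  93.4 -282.7  142.6] Fpanel [-0.62 -0.02 -2.17]
[array([ 469.4, -200.4]), array([ 646.7, -171.5]), array([ 675. , -298.1]), array([ 490.2, -344.1])] [ 570.325 -253.525]
```

Call:
play_rows:
  series:
    - [0,-4,-15,0,0,0]
    - [0,0,-15,0,0,0]
    - [0,0,-15,0,0,0]
    - [0,0,-15,0,0,0]
    - [0,0,-15,0,0,0]
    - [0,0,-15,0,0,0]
    - [0,0,-15,0,0,0]
    - [0,0,-15,0,0,0]
    - [0,0,-15,0,0,0]
    - [0,0,-15,0,0,0]
    - [0,0,-15,0,0,0]
    - [0,0,-15,0,0,0]
    - [0,0,-6,0,0,0]
    - [0,0,-6,0,0,0]
    - [0,0,-6,0,0,0]
    - [0,0,-3,0,0,0]
    - [0,0,-3,0,0,0]
    - [0,0,0,0,0,0]
    - [0,0,0,0,0,0]
    - [0,0,0,0,0,0]

```text
clock: 25.03
position: [549.9, -243.4, 90.2]
ee_rot: [0.993, 0.081, 0.086, -0.005]
contact_force: [-0.5, -0.4, -0.9]
gripper_width: 31.0
grasp_force: 29.6
```

```bash
python3 -c "
from h import *
where();snap('scene','s8')
i=cv2.imread('pics/s8.png')[180:290,280:430];cv2.imwrite('pics/c8.png',cv2.resize(i,(750,550)))"
```

```text
pos [ 549.9 -243.4   90.2] j [-0.174  0.45  -0.32  -0.089 -0.639  1.975] w 31.0 F [-0.48 -0.4  -0.95] t 25.0333
turn [ 0.04 -0.02 -0.01]
L up,y,n [ -21.9 -483.9  -22.1] Fpanel [-0.98 -0.32 -0.47]
M up,y,n [ -21.8 -384.   -22.1] Fpanel [-0.98 -0.32 -0.47]
R up,y,n [ -21.9 -283.9  -22.1] Fpanel [-0.98 -0.32 -0.47]
```

View pics/c8.png

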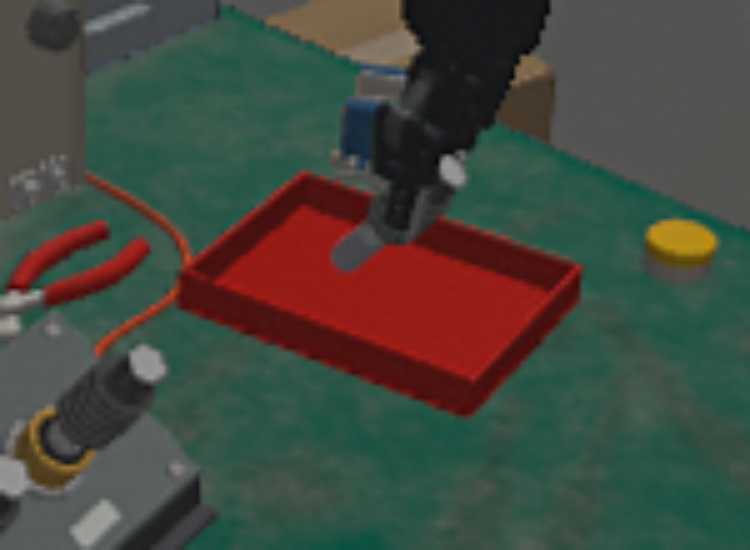

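The attenuator hangs over the tray's middle, with the spigot end at crop (345,255). I'll lower it until it touches.

Call:
play_rows:
  series:
    - [0,0,-3,0,0,0]
    - [0,0,-3,0,0,0]
    - [0,0,-3,0,0,0]
    - [0,0,0,0,0,0]
    - [0,0,0,0,0,0]

```text
clock: 25.5
position: [549.3, -243.3, 80.2]
ee_rot: [0.993, 0.081, 0.085, -0.006]
contact_force: [0.6, 0.1, -1.8]
gripper_width: 31.3
grasp_force: 29.6
```

Call:
play_rows:
  series:
    - [0,0,-2,0,0,0]
    - [0,0,-2,0,0,0]
    - [0,0,0,0,0,0]
    - [0,0,0,0,0,0]

```text
clock: 25.83
position: [549.4, -243.3, 76.4]
ee_rot: [0.993, 0.081, 0.085, -0.005]
contact_force: [-0.1, 0.4, -1.0]
gripper_width: 31.3
grasp_force: 29.6
```

Call:
play_rows:
  series:
    - [0,0,-2,0,0,0]
    - [0,0,-2,0,0,0]
    - [0,0,0,0,0,0]
    - [0,0,0,0,0,0]

```text
clock: 26.17
position: [549.9, -243.3, 72.8]
ee_rot: [0.993, 0.081, 0.085, -0.005]
contact_force: [-0.8, 0.1, -0.8]
gripper_width: 31.5
grasp_force: 28.6
```

Call:
play_rows:
  series:
    - [0,0,0,0,0,0]
    - [0,0,0,0,0,0]
    - [0,0,0,0,0,0]
    - [0,0,0,0,0,0]
    - [0,0,0,0,0,0]
    - [0,0,0,0,0,0]
    - [0,0,0,0,0,0]
    - [0,0,0,0,0,0]
  gripper: 0.75

```text
clock: 26.83
position: [549.5, -243.3, 72.6]
ee_rot: [0.993, 0.081, 0.085, -0.005]
contact_force: [-0.7, -0.2, 0.1]
gripper_width: 63.8
grasp_force: 0.0
```

Call:
play_rows:
  series:
    - [0,0,5,0,0,0]
    - [0,0,10,0,0,0]
    - [0,0,20,0,0,0]
    - [0,0,20,0,0,0]
    - [0,0,20,0,0,0]
    - [0,0,20,0,0,0]
    - [0,0,20,0,0,0]
    - [0,0,20,0,0,0]
    - [-20,0,20,0,0,0]
    - [-20,0,20,0,0,0]
    - [-20,0,20,0,0,0]
    - [0,0,0,0,0,0]
    - [0,0,0,0,0,0]
    - [0,0,0,0,0,0]
    - [0,0,0,0,0,0]
    - [0,0,0,0,0,0]

```text
clock: 28.17
position: [489.7, -243.1, 266.3]
ee_rot: [0.993, 0.081, 0.084, -0.006]
contact_force: [-0.0, 0.7, 0.0]
gripper_width: 63.7
grasp_force: 0.0
```

```bash
python3 -c "
from h import *
where();snap('scene','s9');snap('side','d9')
i=cv2.resize(cv2.imread('pics/s9.png')[180:350,210:440],(460,340));j=cv2.resize(cv2.imread('pics/d9.png')[150:380,220:460],(340,326))
o=np.zeros((340,800,3),np.uint8);o[:,:460]=i;o[:326,460:]=j;cv2.imwrite('pics/c9.png',o)"
```

```text
pos [ 489.7 -243.1  266.3] j [-0.195  0.177 -0.226 -0.067 -1.01   1.96 ] w 63.7 F [-0.02  0.73  0.03] t 28.1667
turn [ 0.03 -0.06 -0.01]
L up,y,n [  30.5 -474.   156.3] Fpanel [ 0.1   0.73 -0.03]
M up,y,n [  30.5 -374.   156.3] Fpanel [ 0.1   0.73 -0.03]
R up,y,n [  30.5 -274.   156.3] Fpanel [ 0.1   0.73 -0.03]
```

View pics/c9.png

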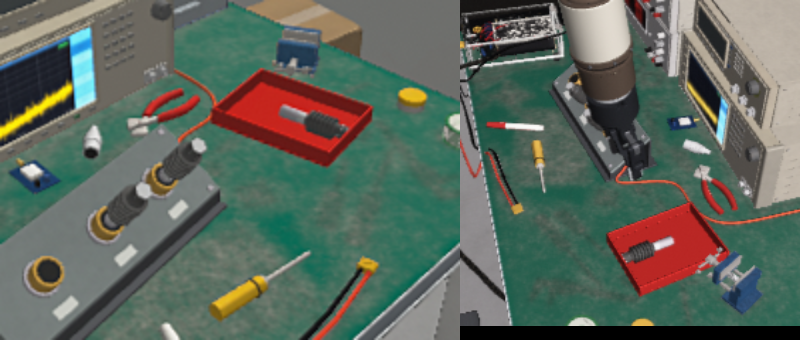

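The attenuator lies flat in the tray near (312,120), the other two are still in their sockets, and the gripper is clear.

```bash
python3 -c "
from h import *
print(job_done())"
```

```text
the job is handed in; nothing more can be done
None
```

I rocked all three attenuators left to right and found the left one loose (1–2 N; the other two held firm at about 9–10 N), so I pulled it out and laid it in the red tray with the firm two still in their sockets, then handed the job in at about 28 s; no verdict was shown.

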